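Start the shaker platform's hand bolt

TASK

The bench shaker's sample platform has just been refitted and its hand bolt is only standing on the thread. First push the red mushroom stop down until it latches, so that the shaker cannot start. Then start the bolt without cross-threading it: turn its knob backward (anticlockwise seen from above) until you feel it drop into the thread, turn it forward (clockwise) one full turn, and finish with the gripper still holding the knob there, so that I can square up the platform; leave the things standing round it alone.

Things in the scene. Friction and masses are not known exactly. Their poses are not given: they have to be found in the camera images.
- shaker: Low white bench shaker, fixed, 180 x 220 x 50 mm; dark control deck along its front (-x), behind it an aluminium platform (118 x 200 mm, top at z = 67 mm) with a low steel rail along each short end, top at z = 83 mm. Origin under its centre, x from front to back, z up. In its frame the bolt's axis stands at (30, 0) mm, the stop button at (-60, -68) mm.
- stop_top (a point): Centre of the top of the red mushroom stop button (head 36 mm wide) at the front right corner of the shaker, 82 mm above the worktop while up. It is pressed straight down; z is up.
- stop (a joint): Travel of the stop button in m: 0 = up, 0.006 = fully down. It resists with 5 to 8 N at first, snaps past about 0.003 and then stays down by itself; below 0.006 it is solid.
- knob (a point): Centre of the bolt's black fluted knob: round, 41 mm across, 26 mm tall (13 mm above and below this point), orange pointer mark on top, 118 mm above the worktop at the start. x is along the pointer, z up. Under it: a washer, the bare threaded shank, and a brass boss 36 mm wide whose top is at z = 80 mm.
- bolt (a joint): Angle of the bolt in rad, counted through whole turns: grows forward (clockwise from above), backward is negative, about 0 at the start. Little friction; it stays where it is left. The bolt first stands on top of the thread's ridge, whose end (the drop) comes after 0.4 to 1.6 rad backward, differing each time. Right-hand single thread, 6 mm a turn.
- bolt_height (a joint): Height of the bolt in m, up positive; 0 = at the thread's start, just after the drop. About 0.005 at first; turned backward it rises 6 mm a turn to 0.006, then drops to about 0 by its weight (2 N) or a light push, unless the grip holds it up. Turned forward from there it sinks 6 mm a turn with 1 mm of play, and the hand must follow: -0.006 is one turn in. Stops at -0.009 and 0.010.
- tube_tray: Bystander: wavy white tray of dark capped blood tubes, 89 x 162 x 44 mm, right of the shaker; origin under its centre.
- cartridge: Bystander: clear flat test cartridge, 44 x 62 x 10 mm, left of the shaker; origin under its centre.
- dish: Bystander: closed petri dish, 90 mm across, 14 mm high, left of the shaker; origin under its centre.

How it is judged:
By the outcome, as a careful person would: the job done as asked, in the order asked, and still so for the second after the job is handed in, while the arm keeps its last pose, push and grip.
It also fails if it takes over 67 s, if anything falls off the work surface, if the arm or the gripper's body presses on something with over 40 N, if the wrist force passes 120 N, or if a joint passes its speed limit or range.

ROBOT

A 6-joint arm with a two-finger parallel gripper is mounted at the origin on a cart in front of the work surface, level with it; the furniture and walls round the work are solid. World frame = base frame: x ahead of the robot, y to its left, z up, the work surface at z = 0. Lengths are in mm, angles in rad, forces in N, time in s.
With the tool pointing down it reaches from about 250 to 775 mm from the base axis. Payload 8.9 kg.
Tool frame: the origin (TCP) lies on the mounting face of the last link; the fingertips stand 173 mm ahead of it and the grasp point (between the pads) lies 155 mm ahead of it (robot.hold_point_z is the distance from the TCP to the grasp point, in mm); x points along the fingers, y is the direction in which the jaws open and shut, and the axes are right-handed (so a half turn about x gives the same grasp; the last joint's range is limited). The gripper opens to 85 mm and grips with 20 to 120 N. Pads are 22 mm wide; open, the fingers measure 114 mm over their backs; the gripper's body (76 mm by 85 mm) begins 54 mm behind the grasp point. The pads swing forward as they close: fully open they stand 13 mm farther back than shut.
Start: joints at [1.135, 0.291, -0.153, 1.127, 0, 1.431], TCP at [153.537, 502.047, 404.705] pointing down, gripper open.
Joint ranges: [-2.52, 2.52], [-0.91, 1.74], [-1.3, 1.37], [-1.96, 2.02], [-1.52, 1.47], [-3.14, 3.14]. Speed limits (rad/s): [2.22, 2.22, 2.79, 3.14, 3.14, 3.14].

INTERFACE

Orientations are given as a unit quaternion [w, x, y, z].
In Python, from workcell import readout, camera, calibration, robot gives the robot as it stands. The module is installed in compiled form; this text tells all that it offers.
- The arm moves only by the tool apply_moves, never from a script. Its argument "rows" is a list of rows, each a list of 7 numbers: the shift along the world's x, y, z normalised to -1 to 1, where 1 is 25 mm, then the turn, a rotation vector about the world's x, y, z normalised to -1 to 1, where 1 is 8 degrees, then the closure, from 0 (fully open) to 1 (shut). A call has exactly 5 rows; each row shifts and turns the commanded pose from where the row before left it; what a row does not reach is not made up. A row lasts 1/8 s, in which the tool goes at most 62.5 mm and 10.7 degrees, less where a joint would pass 70% of its speed; a pose out of reach is approached as far as the arm can. A call with a number of a shift or a turn outside -1 to 1 is refused whole. A call with a gripper value outside its range is refused whole. The fingers move at their own pace and stop on an object; "newtons" is the grip in N (left out, the last holds). Time passes only in rows, so rows that do not move let the fingers close, or fill a call up. It gives the time, the measured TCP pose, the force and the opening at its end, in the units of the state.
- readout.get_obs(): the state, without advancing time (a new reading comes with each control period).
- camera(name): name is "side" or "top" or "wrist"; returns the picture (384x512x3 uint8, red, green, blue); there is no depth.
- calibration(name): a dict with "intrinsics" (3x3 intrinsics, pixels), "camera_from_world" (4x4, takes a point from world to camera coordinates); the wrist camera has in their place "mount" (4x4, takes a point from camera to tool coordinates, whose origin is the TCP and whose axes are the tool frame's). Camera axes: x right, y down, z forward; pixel columns grow to the right and rows downward; lengths in mm; the calibration is good to about 2 mm. A picture is of the moment at which its call begins: read the wrist's pose just before it. calibration takes no time and is no camera call.
- robot.close_job(): hands the job in, once; it reports no verdict.
The state is a dict: "time_s": time; "joints": joint angles; "dq": joint speeds; "tau": joint torques, N m; "eef_pos": TCP position; "ee_rot": TCP orientation; "force": force on the tool from outside, world axes, zero at the start; "wrist_torque": the same for the moment, N m; "opening": finger opening in mm.
Only numpy, scipy, OpenCV 4.12 (cv2) and the standard library are available. Lean on these libraries where they do the work, as an engineer would, in place of code of your own. Each camera call takes 0.05 s, during which the arm holds its last target.

## Working session

There is one attempt and no reset: what is moved stays moved. The work goes in short steps, Python scripts to look and compute and a tool call to move; the robot and the scene stay as the last step left them, time stands still between calls to the robot, and variables do not carry over. Pictures are saved under pics/ and viewed, and the job is handed in when it is done.

Besides the shell and the picture viewer there is one more tool, called after ">>>" in YAML: its name, and indented under it one key for each argument. apply_moves: Moves the arm, as the interface text tells. Its arguments: {"type":"object","properties":{"rows":{"type":"array"},"newtons":{"type":"number"}},"required":["rows"]}

```bash
mkdir -p pics
cat > h.py <<'E'
import numpy as np,cv2
from workcell import readout,camera,calibration,robot
def snap(n,f):
    im=camera(n); cv2.imwrite('pics/'+f,im[:,:,::-1]); return im
def ray(n,uv,z):
    c=calibration(n);K=np.array(c['intrinsics']);T=np.array(c['camera_from_world'])
    d=T[:3,:3].T@np.linalg.inv(K)@np.array([uv[0],uv[1],1.]);o=-T[:3,:3].T@T[:3,3]
    return o+d*(z-o[2])/d[2]
def proj(n,p):
    c=calibration(n);K=np.array(c['intrinsics']);T=np.array(c['camera_from_world'])
    q=K@(T[:3,:3]@np.array(p)+T[:3,3]);return q[:2]/q[2]
E
python3 - <<'E'
from h import *
np.set_printoptions(precision=3,suppress=True)
print(readout.get_obs())
for n in('side','top','wrist'):
    snap(n,n+'0.png');print(calibration(n))
E
```

```text
{'time_s': 0.0, 'joints': array([ 1.135,  0.291, -0.154,  1.127, -0.   ,  1.432]), 'dq': array([ 0.002,  0.   , -0.001,  0.002, -0.   , -0.001]), 'tau': array([ -0.002, -53.715,  33.137,   0.016,  -0.001,  -0.   ]), 'eef_pos': array([153.451, 501.88 , 404.16 ]), 'ee_rot': array([ 0.699,  0.104,  0.699, -0.105]), 'force': array([-0.237, -0.625, -0.767]), 'wrist_torque': array([-0.026,  0.002, -0.014]), 'opening': 85.13930356064881}
{'intrinsics': array([[444.425,   0.   , 251.923],
       [  0.   , 444.425, 188.436],
       [  0.   ,   0.   ,   1.   ]]), 'camera_from_world': array([[   0.987,   -0.158,   -0.008, -500.773],
       [  -0.112,   -0.66 ,   -0.743,  -22.677],
       [   0.112,    0.735,   -0.669, 1665.582],
       [   0.   ,    0.   ,    0.   ,    1.   ]])}
{'intrinsics': array([[480.483,   0.   , 252.612],
       [  0.   , 480.483, 191.246],
       [  0.   ,   0.   ,   1.   ]]), 'camera_from_world': array([[   0.001,   -1.   ,   -0.015, -180.266],
       [  -0.997,    0.   ,   -0.082,  476.809],
       [   0.082,    0.015,   -0.997, 1582.675],
       [   0.   ,    0.   ,    0.   ,    1.   ]])}
{'intrinsics': array([[323.044,   0.   , 255.789],
       [  0.   , 323.044, 195.717],
       [  0.   ,   0.   ,   1.   ]]), 'mount': array([[  0.   ,  -0.263,   0.965,  31.23 ],
       [  1.   ,  -0.   ,  -0.   ,   0.451],
       [  0.   ,   0.965,   0.263, -67.314],
       [  0.   ,   0.   ,   0.   ,   1.   ]])}
```

View pics/top0.png

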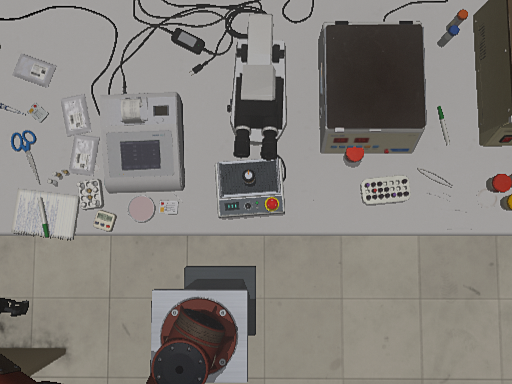

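View pics/side0.png

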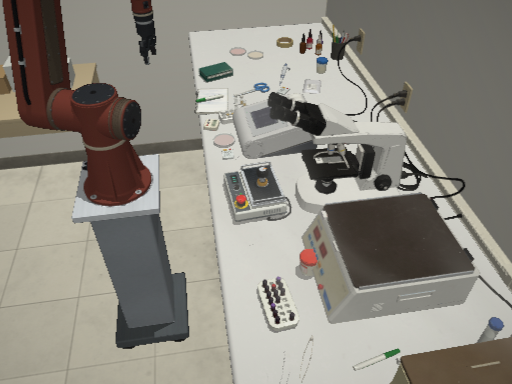

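View pics/wrist0.png

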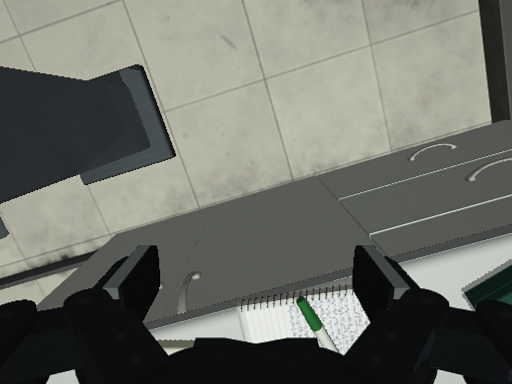

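The top view shows the shaker at about (250,190), with the knob at about (249,176) and the stop at about (272,204). The microscope's eyepieces are close behind it, at about row 155. I'll zoom in and measure.

Run:
```python
from h import *
a=cv2.imread('pics/top0.png')[130:230,200:300];cv2.imwrite('pics/topz.png',cv2.resize(a,None,fx=6,fy=6,interpolation=cv2.INTER_CUBIC))
a=cv2.imread('pics/side0.png')[80:230,210:410];cv2.imwrite('pics/sidez.png',cv2.resize(a,None,fx=4,fy=4,interpolation=cv2.INTER_CUBIC))
```

```text
(no output)
```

View pics/topz.png

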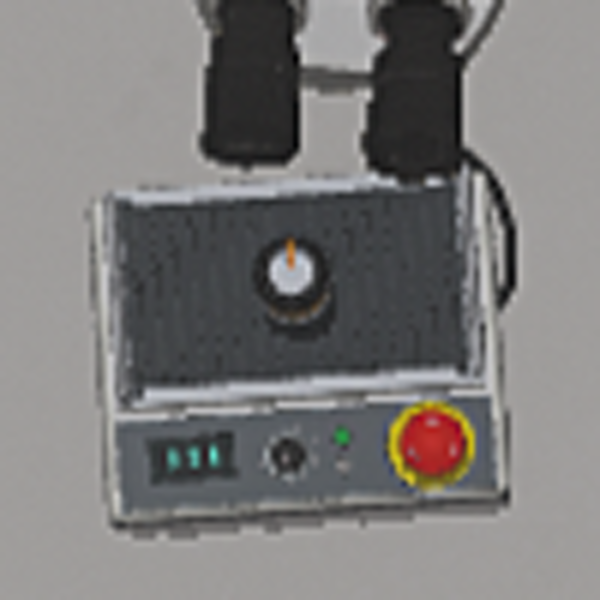

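View pics/sidez.png

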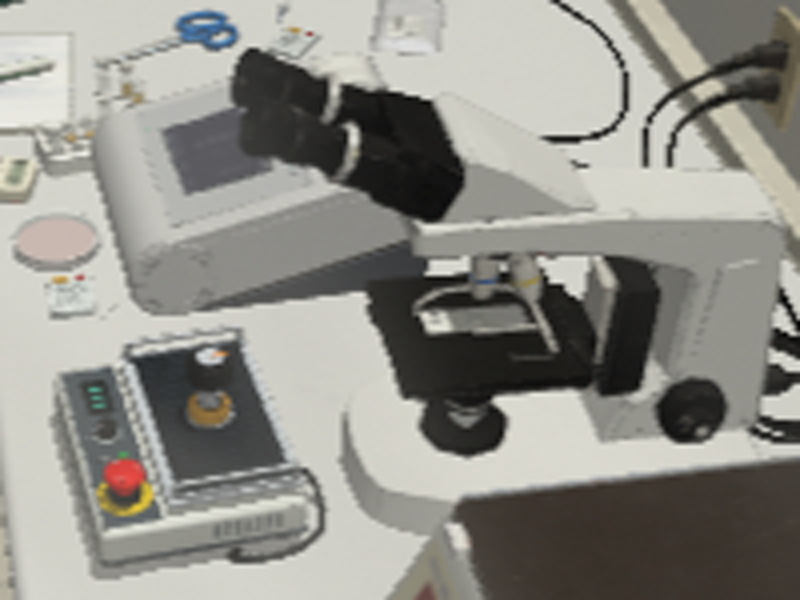

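Run:
```python
from h import *
np.set_printoptions(precision=1,suppress=True)
t=lambda x,y:(200+(x+.5)/6-.5,130+(y+.5)/6-.5)
s=lambda x,y:(210+(x+.5)/4-.5,80+(y+.5)/4-.5)
print('knob',ray('top',t(292,272),131),ray('side',s(211,356),131))
print('stop',ray('top',t(432,438),82),ray('side',s(125,472),82))
# triangulate
def tri(a,b):
    A=[];
    for n,uv in(('top',a),('side',b)):
        c=calibration(n);P=np.array(c['intrinsics'])@np.array(c['camera_from_world'])[:3]
        A+=[uv[0]*P[2]-P[0],uv[1]*P[2]-P[1]]
    A=np.array(A);return np.linalg.lstsq(A[:,:3],-A[:,3],rcond=None)[0]
print('k3',tri(t(292,272),s(211,356)),'s3',tri(t(432,438),s(125,472)))
print('eyeL',tri(t(250,130),s(260,75)),'eyeR',tri(t(415,140),s(262,125)))
for z in(150,250,300,350):print(z,ray('top',t(250,165),z),ray('top',t(415,175),z))
for p in[(105,195),(115,525),(507,505)]:print('corner',ray('top',t(*p),50))
d=ray('top',t(291,240),131)-ray('top',t(292,272),131);print(d,np.degrees(np.arctan2(d[1],d[0])))
```

```text
knob [ 518.5 -168.3  131. ] [ 517.6 -167.3  131. ]
stop [ 435.3 -241.7   82. ] [ 431.3 -246.    82. ]
k3 [ 517.9 -168.3  131.8] s3 [ 433.8 -241.7   77.9]
eyeL [ 551.9 -156.9  393.1] eyeR [ 543.7 -227.1  393.9]
150 [ 571.5 -147.1  150. ] [ 566.2 -231.6  150. ]
250 [ 556.1 -151.   250. ] [ 551.1 -229.8  250. ]
300 [ 548.3 -153.   300. ] [ 543.6 -228.9  300. ]
350 [ 540.6 -155.   350. ] [ 536.1 -227.9  350. ]
corner [570.4 -63.8  50. ]
corner [389.9 -70.5  50. ]
corner [ 400.8 -283.    50. ]
[16.7  0.5  0. ] 1.8729179240950207
```

Run:
```python
from h import *
from scipy.spatial.transform import Rotation as R
np.set_printoptions(precision=3,suppress=True)
o=readout.get_obs();q=o['ee_rot'];print(R.from_quat(q[[1,2,3,0]]).as_matrix())
a=cv2.imread('pics/side0.png')[0:150,0:200];cv2.imwrite('pics/sidea.png',cv2.resize(a,None,fx=4,fy=4,interpolation=cv2.INTER_CUBIC))
for z in(404.7,250,500,600):print(z,proj('side',(153.5,502,z)))
```

```text
[[-0.     0.292  0.956]
 [-0.001  0.956 -0.292]
 [-1.    -0.001 -0.   ]]
404.7 [144.197  20.807]
250 [150.415  57.131]
500 [139.994  -3.749]
600 [135.234 -31.556]
```

View pics/sidea.png

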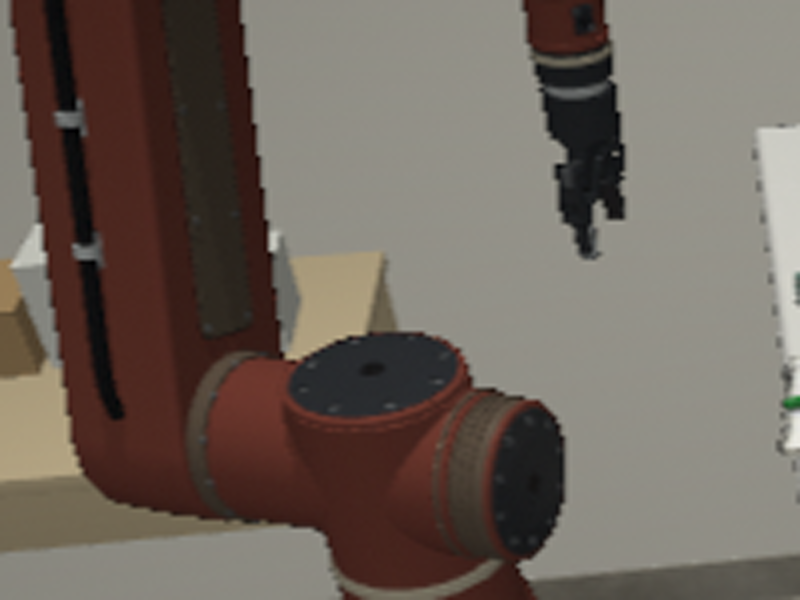

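The gripper and wrist are about 75 mm wide. The eyepieces reach x≈532 at z≈370–410, so at the knob I'll have to lean the tool back towards the robot. First I'll travel to the stop with the fingers shut.

>>> apply_moves:
  rows:
    - [0.37,-0.99,0,0,0,0,1]
    - [0.37,-0.99,0,0,0,0,1]
    - [0.37,-0.99,0,0,0,0,1]
    - [0.37,-0.99,0,0,0,0,1]
    - [0.37,-0.99,0,0,0,0,1]
  newtons: 40

```text
time_s: 0.78
eef_pos: [199.9, 377.4, 404.5]
ee_rot: [0.699, 0.104, 0.699, -0.105]
force: [0.5, 0.1, -0.3]
opening: -0.1
```

>>> apply_moves:
  rows:
    - [0.37,-0.99,0,0,0,0,1]
    - [0.37,-0.99,0,0,0,0,1]
    - [0.37,-0.99,0,0,0,0,1]
    - [0.37,-0.99,0,0,0,0,1]
    - [0.37,-0.99,0,0,0,0,1]

```text
time_s: 1.4
eef_pos: [246.1, 253.7, 404.6]
ee_rot: [0.699, 0.104, 0.699, -0.105]
force: [-0.3, -0.2, -0.7]
opening: -0.2
```

>>> apply_moves:
  rows:
    - [0.37,-0.99,0,0,0,0,1]
    - [0.37,-0.99,0,0,0,0,1]
    - [0.37,-0.99,0,0,0,0,1]
    - [0.37,-0.99,0,0,0,0,1]
    - [0.37,-0.99,0,0,0,0,1]

```text
time_s: 2.02
eef_pos: [292.4, 130.0, 404.7]
ee_rot: [0.699, 0.105, 0.699, -0.105]
force: [0.0, -0.3, -0.5]
opening: -0.0
```

>>> apply_moves:
  rows:
    - [0.37,-0.99,0,0,0,0,1]
    - [0.37,-0.99,0,0,0,0,1]
    - [0.37,-0.99,0,0,0,0,1]
    - [0.37,-0.99,0,0,0,0,1]
    - [0.37,-0.99,0,0,0,0,1]

```text
time_s: 2.65
eef_pos: [338.6, 6.2, 404.6]
ee_rot: [0.699, 0.105, 0.699, -0.105]
force: [-0.4, 0.7, -0.1]
opening: 0.3
```

>>> apply_moves:
  rows:
    - [0.37,-0.99,0,0,0,0,1]
    - [0.37,-0.99,0,0,0,0,1]
    - [0.37,-0.99,0,0,0,0,1]
    - [0.37,-0.99,0,0,0,0,1]
    - [0.37,-0.99,0,0,0,0,1]

```text
time_s: 3.28
eef_pos: [384.9, -117.5, 404.6]
ee_rot: [0.699, 0.105, 0.699, -0.105]
force: [0.5, 0.1, 0.9]
opening: -0.3
```

>>> apply_moves:
  rows:
    - [0.38,-0.99,0,0,0,0,1]
    - [0.38,-0.99,0,0,0,0,1]
    - [0.38,-0.99,-0.4,0,0,0,1]
    - [0.38,-0.99,-0.9,0,0,0,1]
    - [0.38,-0.99,-0.9,0,0,0,1]

```text
time_s: 3.9
eef_pos: [432.5, -241.3, 349.0]
ee_rot: [0.699, 0.105, 0.699, -0.105]
force: [0.2, 0.1, -0.7]
opening: -0.3
```

>>> apply_moves:
  rows:
    - [0,0,-0.9,0,0,0,1]
    - [0,0,-0.8,0,0,0,1]
    - [0,0,-0.5,0,0,0,1]
    - [0,0,0,0,0,0,1]
    - [0,0,0,0,0,0,1]

```text
time_s: 4.53
eef_pos: [432.5, -240.6, 295.4]
ee_rot: [0.7, 0.104, 0.699, -0.105]
force: [0.2, 0.1, -0.7]
opening: 0.1
```

```bash
cat >> h.py <<'E'
from scipy.spatial.transform import Rotation as R
def wpose():
    o=readout.get_obs();q=o['ee_rot'];T=np.eye(4);T[:3,:3]=R.from_quat(q[[1,2,3,0]]).as_matrix();T[:3,3]=o['eef_pos'];return o,T
def wproj(T,p):
    c=calibration('wrist');M=T@np.array(c['mount']);q=np.linalg.inv(M)@np.append(p,1);k=np.array(c['intrinsics'])@q[:3];return k[:2]/k[2]
def wray(T,uv,z):
    c=calibration('wrist');M=T@np.array(c['mount']);d=M[:3,:3]@np.linalg.inv(np.array(c['intrinsics']))@np.array([uv[0],uv[1],1.]);o=M[:3,3];return o+d*(z-o[2])/d[2]
E
python3 - <<'E'
from h import *
np.set_printoptions(precision=3,suppress=True)
o,T=wpose();print(o['joints'],o['eef_pos'],o['force'])
snap('wrist','w1.png');snap('side','s1.png')
print(wproj(T,(432.5,-241.5,82)),wproj(T,(518,-168,131)))
E
```

```text
[-0.655  0.327 -0.411  0.831 -0.    -0.359] [ 432.522 -240.571  295.353] [ 0.22   0.138 -0.681]
[253.76  224.415] [443.384 371.65 ]
```

View pics/w1.png

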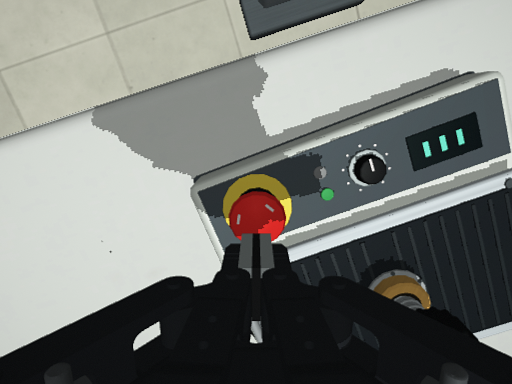

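View pics/s1.png

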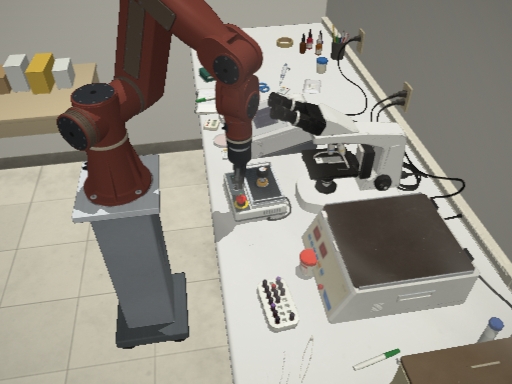

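The fingertips are centred over the red dome at about (257,220), close to the predicted (254,224). Now I'll press the stop.

>>> apply_moves:
  rows:
    - [0,0,-0.8,0,0,0,1]
    - [0,0,-0.6,0,0,0,1]
    - [0,0,-0.12,0,0,0,1]
    - [0,0,-0.08,0,0,0,1]
    - [0,0,0,0,0,0,1]

```text
time_s: 5.25
eef_pos: [432.5, -240.6, 255.2]
ee_rot: [0.7, 0.104, 0.699, -0.105]
force: [-0.5, 0.6, -0.2]
opening: 0.5
```

>>> apply_moves:
  rows:
    - [0,0,-0.06,0,0,0,1]
    - [0,0,-0.06,0,0,0,1]
    - [0,0,0,0,0,0,1]
    - [0,0,0,0,0,0,1]
    - [0,0,0,0,0,0,1]

```text
time_s: 5.88
eef_pos: [432.5, -240.6, 252.0]
ee_rot: [0.7, 0.104, 0.699, -0.105]
force: [0.9, -0.5, 3.1]
opening: 0.1
```

>>> apply_moves:
  rows:
    - [0,0,-0.06,0,0,0,1]
    - [0,0,-0.06,0,0,0,1]
    - [0,0,0,0,0,0,1]
    - [0,0,0,0,0,0,1]
    - [0,0,0,0,0,0,1]

```text
time_s: 6.5
eef_pos: [432.1, -240.3, 248.9]
ee_rot: [0.699, 0.105, 0.699, -0.104]
force: [-1.7, 1.1, 8.1]
opening: 0.3
```

>>> apply_moves:
  rows:
    - [0,0,-0.04,0,0,0,1]
    - [0,0,-0.04,0,0,0,1]
    - [0,0,0,0,0,0,1]
    - [0,0,0,0,0,0,1]
    - [0,0,0,0,0,0,1]

```text
time_s: 7.12
eef_pos: [432.1, -240.3, 248.6]
ee_rot: [0.7, 0.104, 0.699, -0.105]
force: [-8.5, 5.3, 33.6]
opening: -0.1
```

The stop is solid after 6.4 mm at 33 N, so it's bottomed. Next I'll lift off, check that it stays down, and look at the wrist's shape.

>>> apply_moves:
  rows:
    - [0,0,0.5,0,0,0,1]
    - [0,0,0.9,0,0,0,0.6]
    - [0,0,0.9,0,0,0,0.2]
    - [0,0,0.9,-0.27,-0.9,0,0]
    - [0,0,0.4,-0.27,-0.9,0,0]

```text
time_s: 7.75
eef_pos: [432.7, -240.7, 337.8]
ee_rot: [0.786, 0.09, 0.6, -0.117]
force: [-0.1, -0.5, -0.0]
opening: 72.0
```

Run:
```python
from h import *
np.set_printoptions(precision=3,suppress=True)
o,T=wpose();print(o['joints'],T,o['force'])
snap('wrist','w2.png');a=snap('side','s2.png')[:,:,::-1]
a=a[20:220,180:340];cv2.imwrite('pics/s2z.png',cv2.resize(a,None,fx=3,fy=3,interpolation=cv2.INTER_CUBIC))
f=lambda p:(proj('side',p)-[180,20])*3
for s in(0,50,100,150,200):print(s,f(T[:3,3]-s*T[:3,0]))
```

```text
[-0.687  0.171 -0.525  0.626  0.102 -0.378] [[   0.253    0.292    0.922  432.716]
 [  -0.076    0.956   -0.282 -240.705]
 [  -0.964    0.001    0.264  337.827]
 [   0.       0.       0.       1.   ]] [-0.107 -0.515 -0.015]
0 [176.784 339.279]
50 [161.787 296.794]
100 [146.049 252.211]
150 [129.514 205.369]
200 [112.119 156.092]
```

View pics/w2.png

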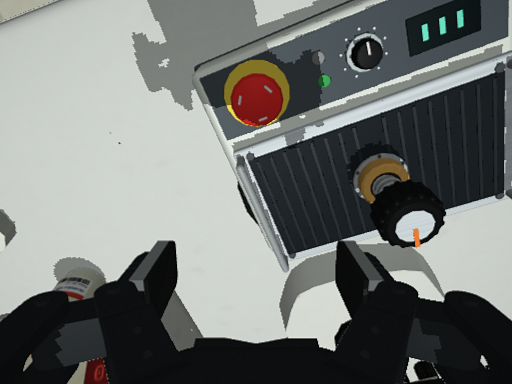

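View pics/s2z.png

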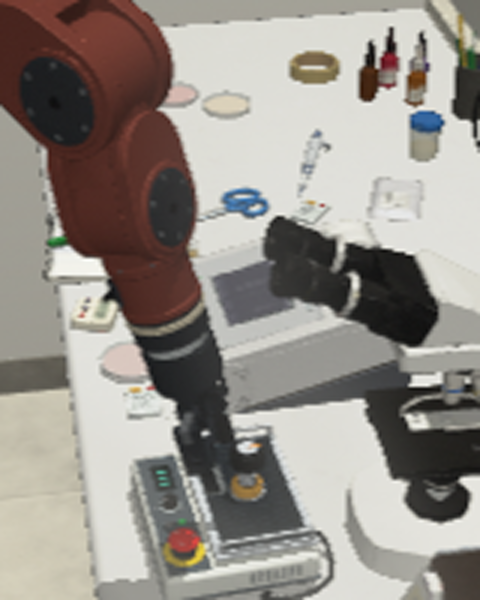

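Run:
```python
from h import *
np.set_printoptions(precision=2,suppress=True)
o,T=wpose()
im=cv2.imread('pics/w2.png')
b,g,r=[im[:,:,i].astype(int) for i in range(3)]
m=((r>120)&(g<70)&(b<70)).astype(np.uint8);m[:,330:]=0;m[150:]=0
n,l,st,ce=cv2.connectedComponentsWithStats(m);i=1+np.argmax(st[1:,4]);print('red',ce[i],st[i])
for z in(76,82):print(z,wproj(T,(432.5,-241.5,z)),wproj(T,(432.5,-241.5,z-6)))
w=((b>150)&(g>150)&(r>150)).astype(np.uint8);w[:, :380]=0;w[:,450:]=0;w[:205]=0;w[250:]=0
n,l,st,ce=cv2.connectedComponentsWithStats(w);i=1+np.argmax(st[1:,4]);print('white',ce[i],st[i],wray(T,ce[i],131),wray(T,(417,227),131))
og=((r>200)&(g>80)&(g<170)&(b<90)).astype(np.uint8);og[:,:380]=0;og[:215]=0;n,l,st,ce=cv2.connectedComponentsWithStats(og);print('or',ce,st)
cv2.imwrite('pics/w2k.png',cv2.resize(im[150:270,340:470],None,fx=5,fy=5,interpolation=cv2.INTER_CUBIC))
```

```text
red [256.7   94.91] [ 233   73   48   41 1456]
76 [253.36 107.29] [253.42 104.9 ]
82 [253.31 109.81] [253.36 107.29]
white [414.68 225.03] [396 211  39  30 835] [ 514.76 -164.71  131.  ] [ 516.68 -163.44  131.  ]
or [[255.44 191.48]
 [416.29 237.72]] [[     0      0    512    384 196530]
 [   414    229      6     18     78]]
```

View pics/w2k.png

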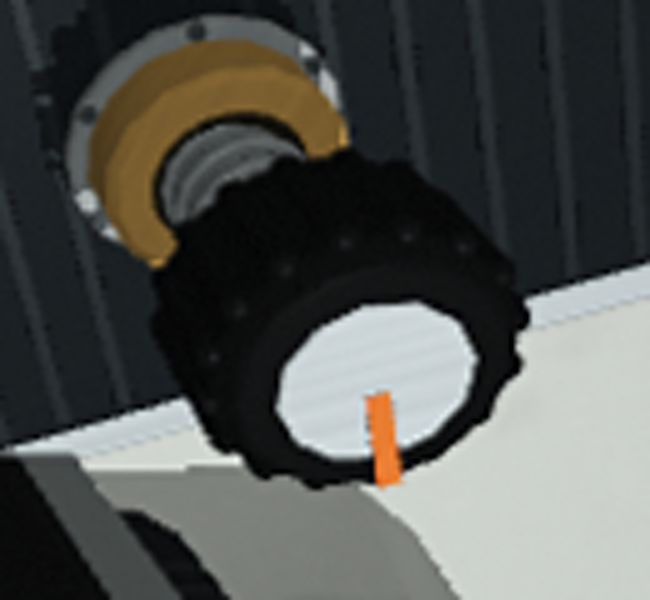

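Run:
```python
from h import *
np.set_printoptions(precision=3,suppress=True)
o,T1=wpose();print(T1,o['joints'],o['opening'],o['time_s'])
T=np.array([[.253,.292,.922,432.716],[-.076,.956,-.282,-240.705],[-.964,.001,.264,337.827],[0,0,0,1]])
print(wray(T,(415.6,226),131),wray(T,(257,95),74),wproj(T,(432.5,-241.5,76)))
im=snap('wrist','w3.png')[:,:,::-1]
for n,p in(('k',(518,-168,131)),('s',(432.5,-241.5,76))):print(n,wproj(T1,p))
cv2.imwrite('pics/w3k.png',cv2.resize(im[40:290,200:500],None,fx=2.5,fy=2.5,interpolation=cv2.INTER_CUBIC))
```

```text
[[   0.251    0.293    0.923  431.744]
 [  -0.076    0.956   -0.282 -240.184]
 [  -0.965    0.001    0.263  337.735]
 [   0.       0.       0.       1.   ]] [-0.687  0.17  -0.527  0.628  0.101 -0.377] 84.9770414968552 7.85
[ 517.179 -164.592  131.   ] [ 427.47  -237.512   74.   ] [253.449 104.954]
k [409.413 230.469]
s [253.365 107.292]
```

View pics/w3k.png

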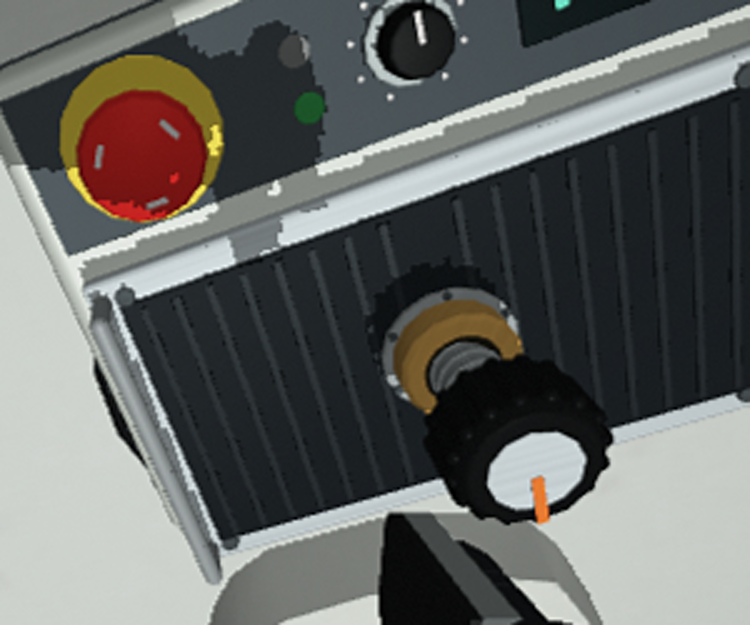

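The stop stays down. Now I'll lean a further 5°, yaw to −45° and move over the knob.

>>> apply_moves:
  rows:
    - [0,0,0,-0.18,-0.6,0,0]
    - [0.4,0.9,0,0,0,-0.88,0]
    - [0.5,1,-0.1,0,0,-0.88,0]
    - [0.5,1,-0.2,0,0,-0.88,0]
    - [0.52,1,-0.2,0,0,-0.88,0]

```text
time_s: 8.52
eef_pos: [480.5, -142.1, 323.1]
ee_rot: [0.755, 0.221, 0.53, -0.316]
force: [0.9, 0.3, 0.1]
opening: 85.6
```

>>> apply_moves:
  rows:
    - [0,0.55,0,0,0,0,0]
    - [0,0,0,0,0,0,0]
    - [0,0,0,0,0,0,0]
    - [0,0,0,0,0,0,0]
    - [0,0,0,0,0,0,0]

```text
time_s: 9.15
eef_pos: [480.1, -129.8, 324.3]
ee_rot: [0.757, 0.221, 0.529, -0.314]
force: [-0.6, -0.1, -0.1]
opening: 85.3
```

```bash
cat >> h.py <<'E'
def rep():
    np.set_printoptions(precision=3,suppress=True)
    o,T=wpose();x=T[:3,0];y=T[:3,1]
    print('t',o['time_s'],'q',o['joints'],'tcp',T[:3,3],'grasp',T[:3,3]+155*x)
    print('lean',np.degrees(np.arccos(-x[2])),'leandir psi',np.degrees(np.arctan2(x[1],x[0])),'jaw psi',np.degrees(np.arctan2(-y[0],y[1])),'jawz',y[2],'F',o['force'],'M',o['wrist_torque'],'op',o['opening'])
    return o,T
E
python3 - <<'E'
from h import *
o,T=rep()
im=snap('wrist','w4.png');snap('side','s4.png')
print(wproj(T,(518,-167,131)))
E
```

```text
t 9.15 q [-0.369  0.173 -0.583  0.492 -0.139  0.397] tcp [ 480.094 -129.77   324.33 ] grasp [ 517.734 -167.285  178.725]
lean 20.050897648533706 leandir psi -44.90468838834472 jaw psi -45.185051752470414 jawz 0.0017859166775091584 F [-0.59  -0.071 -0.094] M [0.271 0.237 0.008] op 85.26534345015828
[256.492 204.775]
```

View pics/w4.png

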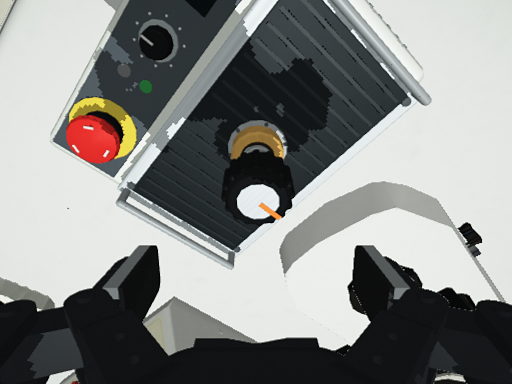

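View pics/s4.png

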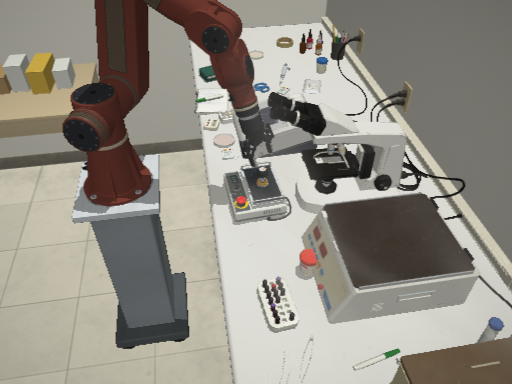

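The knob's disc centre is at (258,203) against a prediction of (256,205), between the pads. I'll descend and grip it lightly.

>>> apply_moves:
  rows:
    - [0,0,-0.7,0,0,0,0]
    - [0,0,-0.8,0,0,0,0]
    - [0,0,-0.7,0,0,0,0]
    - [0,0,-0.3,0,0,0,0.2]
    - [0,0,0,0,0,0,0.4]
  newtons: 25

```text
time_s: 9.88
eef_pos: [480.2, -129.3, 261.5]
ee_rot: [0.757, 0.221, 0.529, -0.314]
force: [0.0, 0.4, -0.6]
opening: 52.1
```

>>> apply_moves:
  rows:
    - [0,0,0,0,0,0,0.6]
    - [0,0,0,0,0,0,0.8]
    - [0,0,0,0,0,0,0.8]
    - [0,0,0,0,0,0,0.8]
    - [0,0,0,0,0,0,0.8]

```text
time_s: 10.5
eef_pos: [480.6, -129.2, 262.2]
ee_rot: [0.757, 0.221, 0.529, -0.314]
force: [-1.1, 2.3, 5.9]
opening: 40.1
```

Run:
```python
from h import *
o,T=rep()
im=snap('wrist','w5.png')
```

```text
t 10.5 q [-0.368  0.261 -0.671  0.316 -0.139  0.398] tcp [ 480.627 -129.243  262.199] grasp [ 518.466 -166.761  116.646]
lean 20.107062917446513 leandir psi -44.755493720068145 jaw psi -45.13676800702439 jawz 0.00243610312998499 F [-1.068  2.265  5.881] M [0.514 0.105 0.125] op 40.14115055863622
```

View pics/w5.png

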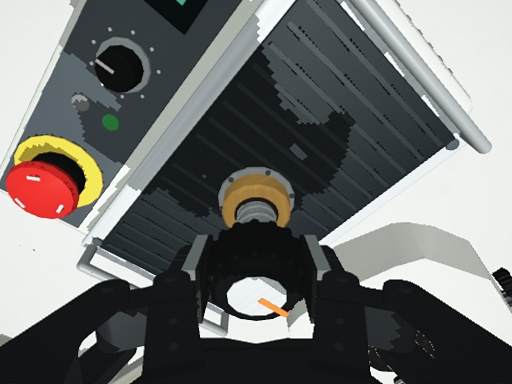

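```bash
cat >> h.py <<'E'
def strokes(a0,degs,pitch=6.0,r=53.3,c=None):
    # a0: current angle of TCP about axis (deg); degs list of turns; prints per-row dx,dy,dz,rz normalised
    for d in degs:
        p=np.radians(a0);q=np.radians(a0+d)
        print([round(v,3) for v in(r*(np.cos(q)-np.cos(p))/25,r*(np.sin(q)-np.sin(p))/25,d/360*pitch/25,0,0,d/8)],round(a0+d,1));a0+=d
E
python3 -c "
from h import *
strokes(135.3,[4.6]*5+[1.6]*40)"
```

```text
[np.float64(-0.115), np.float64(-0.126), 0.003, 0, 0, 0.575] 139.9
[np.float64(-0.105), np.float64(-0.135), 0.003, 0, 0, 0.575] 144.5
[np.float64(-0.094), np.float64(-0.143), 0.003, 0, 0, 0.575] 149.1
[np.float64(-0.082), np.float64(-0.15), 0.003, 0, 0, 0.575] 153.7
[np.float64(-0.07), np.float64(-0.156), 0.003, 0, 0, 0.575] 158.3
[np.float64(-0.021), np.float64(-0.056), 0.001, 0, 0, 0.2] 159.9
[np.float64(-0.02), np.float64(-0.056), 0.001, 0, 0, 0.2] 161.5
[np.float64(-0.018), np.float64(-0.057), 0.001, 0, 0, 0.2] 163.1
[np.float64(-0.017), np.float64(-0.057), 0.001, 0, 0, 0.2] 164.7
[np.float64(-0.015), np.float64(-0.058), 0.001, 0, 0, 0.2] 166.3
[np.float64(-0.013), np.float64(-0.058), 0.001, 0, 0, 0.2] 167.9
[np.float64(-0.012), np.float64(-0.058), 0.001, 0, 0, 0.2] 169.5
[np.float64(-0.01), np.float64(-0.059), 0.001, 0, 0, 0.2] 171.1
[np.float64(-0.008), np.float64(-0.059), 0.001, 0, 0, 0.2] 172.7
[np.float64(-0.007), np.float64(-0.059), 0.001, 0, 0, 0.2] 174.3
[np.float64(-0.005), np.float64(-0.059), 0.001, 0, 0, 0.2] 175.9
[np.float64(-0.003), np.float64(-0.059), 0.001, 0, 0, 
[... 1096 characters left out ...]
np.float64(0.026), np.float64(-0.054), 0.001, 0, 0, 0.2] 206.3
[np.float64(0.027), np.float64(-0.053), 0.001, 0, 0, 0.2] 207.9
[np.float64(0.029), np.float64(-0.052), 0.001, 0, 0, 0.2] 209.5
[np.float64(0.03), np.float64(-0.051), 0.001, 0, 0, 0.2] 211.1
[np.float64(0.031), np.float64(-0.051), 0.001, 0, 0, 0.2] 212.7
[np.float64(0.033), np.float64(-0.05), 0.001, 0, 0, 0.2] 214.3
[np.float64(0.034), np.float64(-0.049), 0.001, 0, 0, 0.2] 215.9
[np.float64(0.036), np.float64(-0.048), 0.001, 0, 0, 0.2] 217.5
[np.float64(0.037), np.float64(-0.047), 0.001, 0, 0, 0.2] 219.1
[np.float64(0.038), np.float64(-0.046), 0.001, 0, 0, 0.2] 220.7
[np.float64(0.039), np.float64(-0.045), 0.001, 0, 0, 0.2] 222.3
```

>>> apply_moves:
  rows:
    - [-0.115,-0.126,0.003,0,0,0.575,0.8]
    - [-0.105,-0.135,0.003,0,0,0.575,0.8]
    - [-0.094,-0.143,0.003,0,0,0.575,0.8]
    - [-0.082,-0.15,0.003,0,0,0.575,0.8]
    - [-0.07,-0.156,0.003,0,0,0.575,0.8]

```text
time_s: 11.18
eef_pos: [469.0, -146.9, 262.5]
ee_rot: [0.805, 0.11, 0.562, -0.155]
force: [1.4, 3.7, 3.7]
opening: 40.1
```

Run:
```python
from h import *
o,T=rep()
im=snap('wrist','w6.png')
```

```text
t 11.175 q [-0.462  0.235 -0.711  0.275  0.03  -0.073] tcp [ 468.977 -146.911  262.546] grasp [ 518.593 -166.477  117.011]
lean 20.126234385073865 leandir psi -21.521423945972064 jaw psi -21.958065316827543 jawz 0.0027927470242415375 F [1.426 3.733 3.713] M [ 0.842 -0.214  0.253] op 40.14269828681479
```

View pics/w6.png

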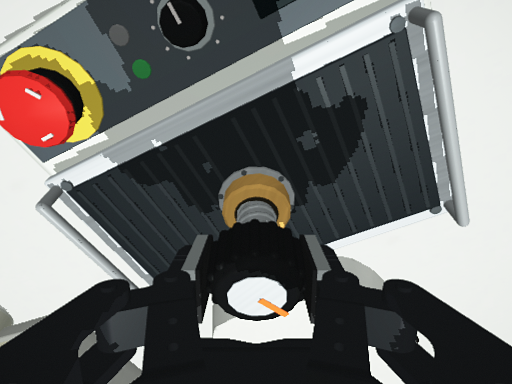

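The knob turns with the grip, since the pointer stays put in the wrist view. I'll continue backward in 8° calls, watching Fz.

>>> apply_moves:
  rows:
    - [-0.021,-0.056,0.001,0,0,0.2,0.8]
    - [-0.02,-0.056,0.001,0,0,0.2,0.8]
    - [-0.018,-0.057,0.001,0,0,0.2,0.8]
    - [-0.017,-0.057,0.001,0,0,0.2,0.8]
    - [-0.015,-0.058,0.001,0,0,0.2,0.8]

```text
time_s: 11.85
eef_pos: [466.8, -153.8, 262.6]
ee_rot: [0.814, 0.072, 0.568, -0.1]
force: [1.8, 5.0, 4.6]
opening: 40.2
```

>>> apply_moves:
  rows:
    - [-0.013,-0.058,0.001,0,0,0.2,0.8]
    - [-0.012,-0.058,0.001,0,0,0.2,0.8]
    - [-0.01,-0.059,0.001,0,0,0.2,0.8]
    - [-0.008,-0.059,0.001,0,0,0.2,0.8]
    - [-0.007,-0.059,0.001,0,0,0.2,0.8]

```text
time_s: 12.48
eef_pos: [465.6, -161.0, 262.7]
ee_rot: [0.819, 0.032, 0.572, -0.043]
force: [1.8, 5.6, 5.6]
opening: 40.3
```

>>> apply_moves:
  rows:
    - [-0.005,-0.055,0.001,0,0,0.2,0.8]
    - [-0.003,-0.055,0.001,0,0,0.2,0.8]
    - [-0.002,-0.056,0.001,0,0,0.2,0.8]
    - [0,-0.056,0.001,0,0,0.2,0.8]
    - [0.002,-0.056,0.001,0,0,0.2,0.8]

```text
time_s: 13.1
eef_pos: [465.4, -168.2, 262.9]
ee_rot: [0.82, -0.008, 0.573, 0.014]
force: [2.1, 3.5, 6.2]
opening: 40.5
```

>>> apply_moves:
  rows:
    - [0.003,-0.057,0.001,0,0,0.2,0.8]
    - [0.005,-0.057,0.001,0,0,0.2,0.8]
    - [0.007,-0.057,0.001,0,0,0.2,0.8]
    - [0.008,-0.057,0.001,0,0,0.2,0.8]
    - [0.01,-0.057,0.001,0,0,0.2,0.8]

```text
time_s: 13.72
eef_pos: [466.1, -175.4, 262.8]
ee_rot: [0.817, -0.049, 0.571, 0.072]
force: [3.8, 3.7, 4.8]
opening: 40.0
```

>>> apply_moves:
  rows:
    - [0.011,-0.058,0.001,0,0,0.2,0.8]
    - [0.013,-0.058,0.001,0,0,0.2,0.8]
    - [0.015,-0.058,0.001,0,0,0.2,0.8]
    - [0.016,-0.057,0.001,0,0,0.2,0.8]
    - [0.018,-0.057,0.001,0,0,0.2,0.8]

```text
time_s: 14.35
eef_pos: [467.9, -182.6, 262.7]
ee_rot: [0.81, -0.088, 0.566, 0.128]
force: [5.7, 3.9, 0.2]
opening: 40.3
```

Run:
```python
from h import *
o,T=rep()
```

```text
t 14.35 q [-0.601  0.291 -0.612  0.45   0.277 -0.883] tcp [ 467.901 -182.6    262.711] grasp [ 518.472 -165.908  117.146]
lean 20.09489444207155 leandir psi 18.266676780394512 jaw psi 17.937906292264397 jawz 0.0020992605544748466 F [5.738 3.92  0.152] M [ 0.686 -0.852  0.182] op 40.28773155400722
```

Fz fell from 4.8 to 0.2 N. I'll test with a light 1.5 mm push down.

>>> apply_moves:
  rows:
    - [0,0,-0.03,0,0,0,0.8]
    - [0,0,-0.03,0,0,0,0.8]
    - [0,0,0,0,0,0,0.8]
    - [0,0,0,0,0,0,0.8]
    - [0,0,0,0,0,0,0.8]

```text
time_s: 14.98
eef_pos: [467.9, -182.5, 260.8]
ee_rot: [0.809, -0.088, 0.566, 0.128]
force: [7.7, 4.3, -5.2]
opening: 40.4
```

It follows freely, so it has dropped off the ridge. I'll follow it down until it seats.

>>> apply_moves:
  rows:
    - [0,0,-0.05,0,0,0,0.8]
    - [0,0,-0.05,0,0,0,0.8]
    - [0,0,-0.03,0,0,0,0.8]
    - [0,0,0,0,0,0,0.8]
    - [0,0,0,0,0,0,0.8]

```text
time_s: 15.6
eef_pos: [467.9, -182.5, 257.7]
ee_rot: [0.809, -0.088, 0.566, 0.128]
force: [6.8, 4.4, -1.7]
opening: 40.1
```

>>> apply_moves:
  rows:
    - [0,0,-0.03,0,0,0,0.8]
    - [0,0,0,0,0,0,0.8]
    - [0,0,0,0,0,0,0.8]
    - [0,0,0,0,0,0,0.8]
    - [0,0,0,0,0,0,0.8]

```text
time_s: 16.23
eef_pos: [467.9, -182.5, 257.3]
ee_rot: [0.81, -0.088, 0.566, 0.128]
force: [4.4, 4.2, 2.7]
opening: 40.3
```

It's seated: 5.5 mm lower, with light contact. The backward turn was about 63° (1.10 rad). Next are the forward strokes, clockwise and following at 6 mm a turn.

```bash
python3 -c "
from h import *
print('A');strokes(198.2,[-6.8]*10)
print('back');strokes(130.2,[7.5]*14,0)
print('B');strokes(230,[-6.7]*15)
" | sed 's/np.float64(\([^)]*\))/\1/g'
```

```text
A
[-0.065, 0.244, -0.005, 0, 0, -0.85] 191.4
[-0.035, 0.25, -0.005, 0, 0, -0.85] 184.6
[-0.005, 0.253, -0.005, 0, 0, -0.85] 177.8
[0.025, 0.252, -0.005, 0, 0, -0.85] 171.0
[0.054, 0.247, -0.005, 0, 0, -0.85] 164.2
[0.083, 0.239, -0.005, 0, 0, -0.85] 157.4
[0.111, 0.227, -0.005, 0, 0, -0.85] 150.6
[0.137, 0.213, -0.005, 0, 0, -0.85] 143.8
[0.161, 0.195, -0.005, 0, 0, -0.85] 137.0
[0.183, 0.174, -0.005, 0, 0, -0.85] 130.2
back
[-0.201, -0.194, 0.0, 0, 0, 0.938] 137.7
[-0.174, -0.218, 0.0, 0, 0, 0.938] 145.2
[-0.144, -0.239, 0.0, 0, 0, 0.938] 152.7
[-0.111, -0.256, 0.0, 0, 0, 0.938] 160.2
[-0.077, -0.268, 0.0, 0, 0, 0.938] 167.7
[-0.041, -0.276, 0.0, 0, 0, 0.938] 175.2
[-0.005, -0.279, 0.0, 0, 0, 0.938] 182.7
[0.031, -0.277, 0.0, 0, 0, 0.938] 190.2
[0.067, -0.271, 0.0, 0, 0, 0.938] 197.7
[0.102, -0.26, 0.0, 0, 0, 0.938] 205.2
[0.135, -0.244, 0.0, 0, 0, 0.938] 212.7
[0.166, -0.224, 0.0, 0, 0, 0.938] 220.2
[0.194, -0.201, 0.0, 0, 0, 0.938] 227.7
[0.218, -0.174, 0.0, 0, 0, 0.938] 235.2
B
[-0.181, 0.171, -0.004, 0, 0, -0.838] 223.3
[-0.16, 0.191, -0.004, 0, 0, -0.838] 216.6
[-0.137, 0.208, -0.004, 0, 0, -0.838] 209.9
[-0.111, 0.223, -0.004, 0, 0, -0.838] 203.2
[-0.085, 0.234, -0.004, 0, 0, -0.838] 196.5
[-0.057, 0.243, -0.004, 0, 0, -0.838] 189.8
[-0.028, 0.248, -0.004, 0, 0, -0.838] 183.1
[0.001, 0.249, -0.004, 0, 0, -0.838] 176.4
[0.03, 0.247, -0.004, 0, 0, -0.838] 169.7
[0.059, 0.242, -0.004, 0, 0, -0.838] 163.0
[0.087, 0.234, -0.004, 0, 0, -0.838] 156.3
[0.113, 0.222, -0.004, 0, 0, -0.838] 149.6
[0.138, 0.207, -0.004, 0, 0, -0.838] 142.9
[0.162, 0.19, -0.004, 0, 0, -0.838] 136.2
[0.183, 0.169, -0.004, 0, 0, -0.838] 129.5
```

>>> apply_moves:
  rows:
    - [-0.065,0.244,-0.005,0,0,-0.85,0.8]
    - [-0.035,0.25,-0.005,0,0,-0.85,0.8]
    - [-0.005,0.253,-0.005,0,0,-0.85,0.8]
    - [0.025,0.252,-0.005,0,0,-0.85,0.8]
    - [0.054,0.247,-0.005,0,0,-0.85,0.8]
  newtons: 30

```text
time_s: 16.85
eef_pos: [467.3, -151.5, 256.8]
ee_rot: [0.811, 0.082, 0.567, -0.116]
force: [4.1, 1.8, 0.5]
opening: 40.0
```

>>> apply_moves:
  rows:
    - [0.083,0.239,-0.005,0,0,-0.85,0.8]
    - [0.111,0.227,-0.005,0,0,-0.85,0.8]
    - [0.137,0.213,-0.005,0,0,-0.85,0.8]
    - [0.161,0.195,-0.005,0,0,-0.85,0.8]
    - [0.183,0.174,-0.005,0,0,-0.85,0.8]

```text
time_s: 17.48
eef_pos: [484.2, -125.6, 256.2]
ee_rot: [0.742, 0.244, 0.518, -0.349]
force: [0.8, 0.4, 2.1]
opening: 40.5
```

Run:
```python
from h import *
o,T=rep()
im=snap('wrist','w7.png')
```

```text
t 17.475 q [-0.347  0.281 -0.659  0.324 -0.175  0.505] tcp [ 484.158 -125.567  256.195] grasp [ 518.298 -166.586  110.672]
lean 20.139586538804934 leandir psi -50.22943085005946 jaw psi -50.39992361458208 jawz 0.0010912665433072122 F [0.848 0.396 2.059] M [ 0.143 -0.212  0.064] op 40.486032748605055
```

View pics/w7.png

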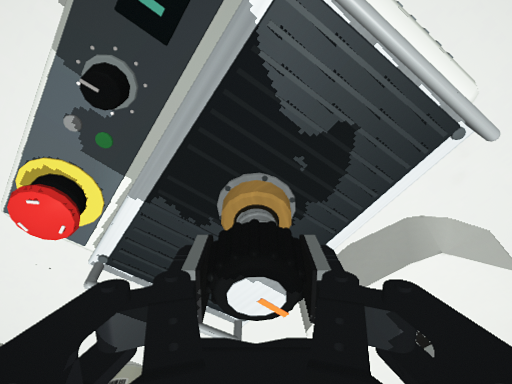

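It turned 68° forward and sank 1.1 mm with no slip. Now I'll release, swing back and regrip.

>>> apply_moves:
  rows:
    - [0,0,0,0,0,0,0.3]
    - [0,0,0,0,0,0,0.3]
    - [-0.201,-0.194,0,0,0,0.938,0.3]
    - [-0.174,-0.218,0,0,0,0.938,0.3]
    - [-0.144,-0.239,0,0,0,0.938,0.3]

```text
time_s: 18.15
eef_pos: [470.1, -141.8, 255.7]
ee_rot: [0.796, 0.136, 0.557, -0.193]
force: [0.3, -0.1, -0.1]
opening: 59.7
```

>>> apply_moves:
  rows:
    - [-0.111,-0.256,0,0,0,0.938,0.3]
    - [-0.077,-0.268,0,0,0,0.938,0.3]
    - [-0.041,-0.276,0,0,0,0.938,0.3]
    - [-0.005,-0.279,0,0,0,0.938,0.3]
    - [0.031,-0.277,0,0,0,0.938,0.3]

```text
time_s: 18.77
eef_pos: [465.1, -175.8, 255.8]
ee_rot: [0.816, -0.05, 0.571, 0.073]
force: [-0.1, -0.9, -0.3]
opening: 59.6
```

>>> apply_moves:
  rows:
    - [0.067,-0.271,0,0,0,0.938,0.3]
    - [0.102,-0.26,0,0,0,0.938,0.3]
    - [0.135,-0.244,0,0,0,0.938,0.3]
    - [0.166,-0.224,0,0,0,0.938,0.3]
    - [0.194,-0.201,0,0,0,0.938,0.3]

```text
time_s: 19.4
eef_pos: [481.9, -205.9, 255.8]
ee_rot: [0.749, -0.231, 0.524, 0.332]
force: [-0.4, -0.2, 0.2]
opening: 59.6
```

Run:
```python
from h import *
o,T=rep()
im=snap('wrist','w8.png')
snap('side','s8.png')
print(wproj(T,(518.3,-166.6,131-6.7)))
```

```text
t 19.4 q [-0.643  0.405 -0.444  0.689  0.349 -1.47 ] tcp [ 481.892 -205.944  255.758] grasp [ 517.51  -166.455  110.166]
lean 20.0649514928113 leandir psi 47.950545106128246 jaw psi 47.68473303889596 jawz 0.0016945154095749926 F [-0.447 -0.155  0.218] M [-0.288  0.238  0.033] op 59.5871114459429
[251.749 299.215]
```

View pics/w8.png

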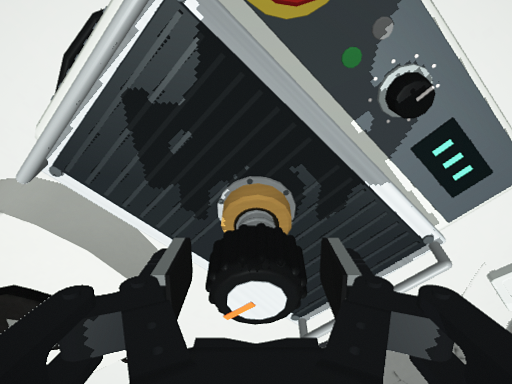

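View pics/s8.png

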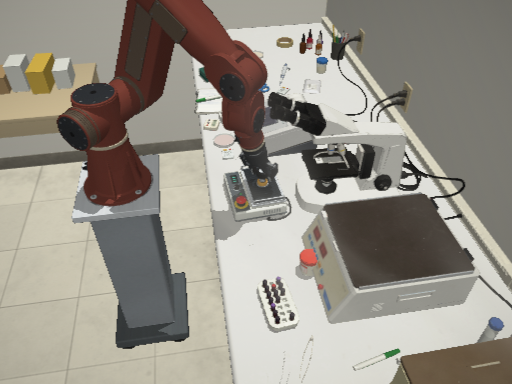

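The wrist view shows the knob centred between the open pads (col 256), and the pointer stayed where it was left. Regripping and starting the second stroke.

```bash
python3 -c "
from h import *
strokes(228,[-6.6]*15)
" | sed 's/np.float64(\([^)]*\))/\1/g'
```

```text
[-0.173, 0.174, -0.004, 0, 0, -0.825] 221.4
[-0.151, 0.193, -0.004, 0, 0, -0.825] 214.8
[-0.128, 0.209, -0.004, 0, 0, -0.825] 208.2
[-0.103, 0.223, -0.004, 0, 0, -0.825] 201.6
[-0.077, 0.233, -0.004, 0, 0, -0.825] 195.0
[-0.05, 0.24, -0.004, 0, 0, -0.825] 188.4
[-0.022, 0.244, -0.004, 0, 0, -0.825] 181.8
[0.006, 0.245, -0.004, 0, 0, -0.825] 175.2
[0.035, 0.243, -0.004, 0, 0, -0.825] 168.6
[0.062, 0.237, -0.004, 0, 0, -0.825] 162.0
[0.089, 0.229, -0.004, 0, 0, -0.825] 155.4
[0.115, 0.217, -0.004, 0, 0, -0.825] 148.8
[0.139, 0.202, -0.004, 0, 0, -0.825] 142.2
[0.161, 0.185, -0.004, 0, 0, -0.825] 135.6
[0.182, 0.165, -0.004, 0, 0, -0.825] 129.0
```

>>> apply_moves:
  rows:
    - [0,0,0,0,0,0,0.8]
    - [0,0,0,0,0,0,0.8]
    - [0,0,0,0,0,0,0.8]
    - [0,0,0,0,0,0,0.8]
    - [0,0,0,0,0,0,0.8]

```text
time_s: 20.12
eef_pos: [482.0, -205.3, 255.9]
ee_rot: [0.75, -0.23, 0.525, 0.33]
force: [-4.4, -0.4, 0.5]
opening: 40.4
```

>>> apply_moves:
  rows:
    - [-0.173,0.174,-0.004,0,0,-0.825,0.8]
    - [-0.151,0.193,-0.005,0,0,-0.825,0.8]
    - [-0.128,0.209,-0.004,0,0,-0.825,0.8]
    - [-0.103,0.223,-0.005,0,0,-0.825,0.8]
    - [-0.077,0.233,-0.004,0,0,-0.825,0.8]

```text
time_s: 20.75
eef_pos: [466.2, -179.2, 255.3]
ee_rot: [0.813, -0.07, 0.569, 0.102]
force: [-2.2, -0.7, -0.5]
opening: 40.5
```

>>> apply_moves:
  rows:
    - [-0.05,0.24,-0.005,0,0,-0.825,0.8]
    - [-0.022,0.244,-0.004,0,0,-0.825,0.8]
    - [0.006,0.245,-0.005,0,0,-0.825,0.8]
    - [0.035,0.243,-0.004,0,0,-0.825,0.8]
    - [0.062,0.237,-0.005,0,0,-0.825,0.8]

```text
time_s: 21.38
eef_pos: [467.2, -149.0, 254.8]
ee_rot: [0.808, 0.095, 0.565, -0.133]
force: [-1.5, 0.8, -0.9]
opening: 40.1
```

>>> apply_moves:
  rows:
    - [0.089,0.229,-0.004,0,0,-0.825,0.8]
    - [0.115,0.217,-0.005,0,0,-0.825,0.8]
    - [0.139,0.202,-0.004,0,0,-0.825,0.8]
    - [0.161,0.185,-0.005,0,0,-0.825,0.8]
    - [0.182,0.165,-0.004,0,0,-0.825,0.8]

```text
time_s: 22.0
eef_pos: [484.5, -124.0, 254.3]
ee_rot: [0.737, 0.251, 0.515, -0.357]
force: [-1.2, -0.8, -1.7]
opening: 40.2
```

Run:
```python
from h import *
o,T=rep()
im=snap('wrist','w9.png')
```

```text
t 22.0 q [-0.342  0.287 -0.657  0.326 -0.181  0.535] tcp [ 484.544 -124.036  254.275] grasp [ 517.672 -165.525  108.652]
lean 20.03113718062719 leandir psi -51.39277331745519 jaw psi -51.784713068049356 jawz 0.0024939726445658006 F [-1.194 -0.826 -1.654] M [ 0.317  0.427 -0.06 ] op 40.24198558353817
```

View pics/w9.png

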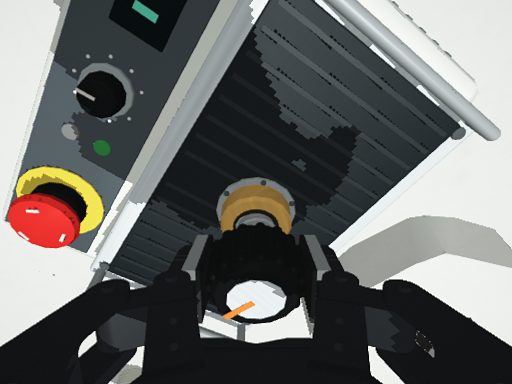

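```bash
python3 -c "
from h import *
strokes(128.6,[7.6]*13,0)
print();strokes(227.4,[-6.6]*15)
" | sed 's/np.float64(\([^)]*\))/\1/g'
```

```text
[-0.209, -0.191, 0.0, 0, 0, 0.95] 136.2
[-0.182, -0.216, 0.0, 0, 0, 0.95] 143.8
[-0.151, -0.239, 0.0, 0, 0, 0.95] 151.4
[-0.119, -0.257, 0.0, 0, 0, 0.95] 159.0
[-0.084, -0.27, 0.0, 0, 0, 0.95] 166.6
[-0.047, -0.279, 0.0, 0, 0, 0.95] 174.2
[-0.01, -0.282, 0.0, 0, 0, 0.95] 181.8
[0.028, -0.281, 0.0, 0, 0, 0.95] 189.4
[0.065, -0.275, 0.0, 0, 0, 0.95] 197.0
[0.1, -0.264, 0.0, 0, 0, 0.95] 204.6
[0.134, -0.249, 0.0, 0, 0, 0.95] 212.2
[0.166, -0.229, 0.0, 0, 0, 0.95] 219.8
[0.195, -0.205, 0.0, 0, 0, 0.95] 227.4

[-0.171, 0.176, -0.004, 0, 0, -0.825] 220.8
[-0.149, 0.195, -0.004, 0, 0, -0.825] 214.2
[-0.126, 0.211, -0.004, 0, 0, -0.825] 207.6
[-0.101, 0.224, -0.004, 0, 0, -0.825] 201.0
[-0.075, 0.234, -0.004, 0, 0, -0.825] 194.4
[-0.047, 0.241, -0.004, 0, 0, -0.825] 187.8
[-0.019, 0.245, -0.004, 0, 0, -0.825] 181.2
[0.009, 0.245, -0.004, 0, 0, -0.825] 174.6
[0.037, 0.243, -0.004, 0, 0, -0.825] 168.0
[0.065, 0.237, -0.004, 0, 0, -0.825] 161.4
[0.092, 0.228, -0.004, 0, 0, -0.825] 154.8
[0.117, 0.216, -0.004, 0, 0, -0.825] 148.2
[0.141, 0.201, -0.004, 0, 0, -0.825] 141.6
[0.163, 0.183, -0.004, 0, 0, -0.825] 135.0
[0.183, 0.163, -0.004, 0, 0, -0.825] 128.4
```

>>> apply_moves:
  rows:
    - [0,0,0,0,0,0,0.3]
    - [0,0,0,0,0,0,0.3]
    - [-0.209,-0.191,0,0,0,0.95,0.3]
    - [-0.182,-0.216,0,0,0,0.95,0.3]
    - [-0.151,-0.239,0,0,0,0.95,0.3]

```text
time_s: 22.68
eef_pos: [470.6, -140.9, 254.5]
ee_rot: [0.795, 0.142, 0.555, -0.201]
force: [-0.3, -0.0, -0.3]
opening: 59.6
```

>>> apply_moves:
  rows:
    - [-0.119,-0.257,0,0,0,0.95,0.3]
    - [-0.084,-0.27,0,0,0,0.95,0.3]
    - [-0.047,-0.279,0,0,0,0.95,0.3]
    - [-0.01,-0.282,0,0,0,0.95,0.3]
    - [0.028,-0.281,0,0,0,0.95,0.3]

```text
time_s: 23.3
eef_pos: [464.9, -175.4, 254.5]
ee_rot: [0.817, -0.047, 0.571, 0.068]
force: [-0.2, 0.8, -0.0]
opening: 59.7
```

>>> apply_moves:
  rows:
    - [0.065,-0.275,0,0,0,0.95,0.3]
    - [0.1,-0.264,0,0,0,0.95,0.3]
    - [0.134,-0.249,0,0,0,0.95,0.3]
    - [0.166,-0.229,0,0,0,0.95,0.3]
    - [0.195,-0.205,0,0,0,0.95,0.3]

```text
time_s: 23.92
eef_pos: [481.6, -206.0, 254.5]
ee_rot: [0.75, -0.231, 0.524, 0.33]
force: [-0.8, 0.2, 0.1]
opening: 59.9
```

>>> apply_moves:
  rows:
    - [0,0,0,0,0,0,0.8]
    - [0,0,0,0,0,0,0.8]
    - [0,0,0,0,0,0,0.8]
    - [0,0,0,0,0,0,0.8]
    - [0,0,0,0,0,0,0.8]

```text
time_s: 24.55
eef_pos: [481.6, -205.5, 254.5]
ee_rot: [0.751, -0.229, 0.526, 0.328]
force: [-2.3, -4.0, 2.7]
opening: 40.5
```

Run:
```python
from h import *
o,T=rep()
```

```text
t 24.55 q [-0.643  0.404 -0.449  0.68   0.348 -1.46 ] tcp [ 481.579 -205.527  254.45 ] grasp [ 517.523 -166.471  108.822]
lean 20.025902889620777 leandir psi 47.375353397285984 jaw psi 47.180286607089506 jawz 0.0012408976856100318 F [-2.271 -3.983  2.661] M [-0.903  0.412 -0.1  ] op 40.461716993464016
```

Third stroke (about 99°).

>>> apply_moves:
  rows:
    - [-0.171,0.176,-0.005,0,0,-0.825,0.8]
    - [-0.149,0.195,-0.005,0,0,-0.825,0.8]
    - [-0.126,0.211,-0.005,0,0,-0.825,0.8]
    - [-0.101,0.224,-0.005,0,0,-0.825,0.8]
    - [-0.075,0.234,-0.005,0,0,-0.825,0.8]

```text
time_s: 25.18
eef_pos: [465.7, -179.3, 253.8]
ee_rot: [0.813, -0.069, 0.569, 0.1]
force: [-4.1, -2.0, 3.4]
opening: 40.5
```

>>> apply_moves:
  rows:
    - [-0.047,0.241,-0.005,0,0,-0.825,0.8]
    - [-0.019,0.245,-0.005,0,0,-0.825,0.8]
    - [0.009,0.245,-0.005,0,0,-0.825,0.8]
    - [0.037,0.243,-0.005,0,0,-0.825,0.8]
    - [0.065,0.237,-0.005,0,0,-0.825,0.8]

```text
time_s: 25.8
eef_pos: [466.8, -148.7, 253.2]
ee_rot: [0.808, 0.095, 0.565, -0.135]
force: [-4.1, -0.5, 6.0]
opening: 39.8
```

>>> apply_moves:
  rows:
    - [0.092,0.228,-0.005,0,0,-0.825,0.8]
    - [0.117,0.216,-0.005,0,0,-0.825,0.8]
    - [0.141,0.201,-0.005,0,0,-0.825,0.8]
    - [0.163,0.183,-0.005,0,0,-0.825,0.8]
    - [0.183,0.163,-0.005,0,0,-0.825,0.8]

```text
time_s: 26.42
eef_pos: [484.4, -123.8, 252.6]
ee_rot: [0.737, 0.252, 0.515, -0.359]
force: [-4.1, 1.5, 7.3]
opening: 40.1
```

Run:
```python
from h import *
o,T=rep()
im=snap('wrist','w10.png')
```

```text
t 26.425 q [-0.341  0.289 -0.659  0.323 -0.183  0.539] tcp [ 484.357 -123.766  252.583] grasp [ 517.264 -165.43   106.959]
lean 20.030739876937545 leandir psi -51.697302654244346 jaw psi -51.98278619370131 jawz 0.0018165456333788521 F [-4.059  1.522  7.286] M [ 0.141  0.812 -0.131] op 40.05328924993685
```

View pics/w10.png

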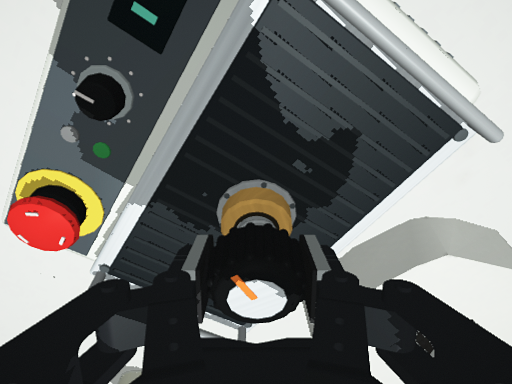

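```bash
python3 -c "
from h import *
strokes(128.2,[7.6]*13,0)
print();strokes(227.0,[-6.5]*15)
" | sed 's/np.float64(\([^)]*\))/\1/g'
```

```text
[-0.21, -0.189, 0.0, 0, 0, 0.95] 135.8
[-0.183, -0.215, 0.0, 0, 0, 0.95] 143.4
[-0.153, -0.238, 0.0, 0, 0, 0.95] 151.0
[-0.12, -0.256, 0.0, 0, 0, 0.95] 158.6
[-0.085, -0.269, 0.0, 0, 0, 0.95] 166.2
[-0.049, -0.278, 0.0, 0, 0, 0.95] 173.8
[-0.012, -0.282, 0.0, 0, 0, 0.95] 181.4
[0.026, -0.281, 0.0, 0, 0, 0.95] 189.0
[0.063, -0.276, 0.0, 0, 0, 0.95] 196.6
[0.099, -0.265, 0.0, 0, 0, 0.95] 204.2
[0.133, -0.25, 0.0, 0, 0, 0.95] 211.8
[0.165, -0.23, 0.0, 0, 0, 0.95] 219.4
[0.193, -0.206, 0.0, 0, 0, 0.95] 227.0

[-0.167, 0.175, -0.004, 0, 0, -0.812] 220.5
[-0.146, 0.192, -0.004, 0, 0, -0.812] 214.0
[-0.124, 0.208, -0.004, 0, 0, -0.812] 207.5
[-0.099, 0.22, -0.004, 0, 0, -0.812] 201.0
[-0.074, 0.23, -0.004, 0, 0, -0.812] 194.5
[-0.047, 0.237, -0.004, 0, 0, -0.812] 188.0
[-0.02, 0.241, -0.004, 0, 0, -0.812] 181.5
[0.007, 0.242, -0.004, 0, 0, -0.812] 175.0
[0.035, 0.239, -0.004, 0, 0, -0.812] 168.5
[0.062, 0.234, -0.004, 0, 0, -0.812] 162.0
[0.088, 0.225, -0.004, 0, 0, -0.812] 155.5
[0.113, 0.214, -0.004, 0, 0, -0.812] 149.0
[0.136, 0.2, -0.004, 0, 0, -0.812] 142.5
[0.158, 0.183, -0.004, 0, 0, -0.812] 136.0
[0.178, 0.164, -0.004, 0, 0, -0.812] 129.5
```

>>> apply_moves:
  rows:
    - [0,0,0,0,0,0,0.3]
    - [0,0,0,0,0,0,0.3]
    - [-0.209,-0.191,0,0,0,0.95,0.3]
    - [-0.182,-0.216,0,0,0,0.95,0.3]
    - [-0.151,-0.239,0,0,0,0.95,0.3]

```text
time_s: 27.1
eef_pos: [470.6, -140.6, 252.3]
ee_rot: [0.794, 0.143, 0.555, -0.203]
force: [0.4, 0.4, -0.0]
opening: 59.6
```

>>> apply_moves:
  rows:
    - [-0.119,-0.257,0,0,0,0.95,0.3]
    - [-0.084,-0.27,0,0,0,0.95,0.3]
    - [-0.047,-0.279,0,0,0,0.95,0.3]
    - [-0.01,-0.282,0,0,0,0.95,0.3]
    - [0.028,-0.281,0,0,0,0.95,0.3]

```text
time_s: 27.72
eef_pos: [464.9, -175.0, 252.3]
ee_rot: [0.817, -0.045, 0.571, 0.067]
force: [-0.9, 0.2, -0.8]
opening: 59.7
```

>>> apply_moves:
  rows:
    - [0.065,-0.275,0,0,0,0.95,0.3]
    - [0.1,-0.264,0,0,0,0.95,0.3]
    - [0.134,-0.249,0,0,0,0.95,0.3]
    - [0.166,-0.229,0,0,0,0.95,0.3]
    - [0.195,-0.205,0,0,0,0.95,0.3]

```text
time_s: 28.35
eef_pos: [481.6, -205.6, 252.3]
ee_rot: [0.751, -0.229, 0.525, 0.329]
force: [-0.2, -0.3, -1.3]
opening: 59.7
```

Run:
```python
from h import *
o,T=rep()
im=snap('wrist','w11.png')
```

```text
t 28.35 q [-0.643  0.408 -0.451  0.676  0.349 -1.461] tcp [ 481.619 -205.606  252.277] grasp [ 517.551 -166.336  106.703]
lean 20.084641533800337 leandir psi 47.54132614318952 jaw psi 47.246637300146816 jawz 0.0018806022883803286 F [-0.171 -0.261 -1.285] M [-0.27   0.25   0.013] op 59.742460044621964
```

View pics/w11.png

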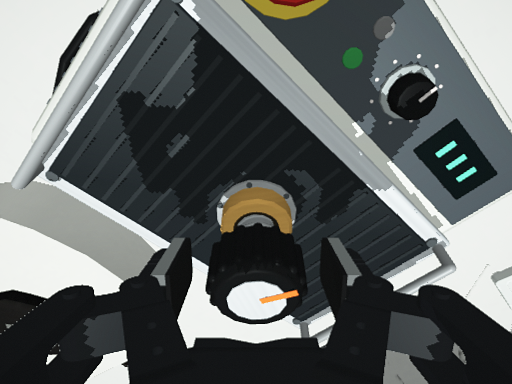

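Run:
```python
from h import *
def line(f,box):
    im=cv2.imread('pics/'+f).astype(int);b,g,r=im[...,0],im[...,1],im[...,2]
    m=(r>190)&(g>70)&(g<180)&(b<110);x0,x1,y0,y1=box
    ys,xs=np.nonzero(m[y0:y1,x0:x1]);P=np.c_[xs+x0,ys+y0].astype(float)
    c=P.mean(0);u,s,v=np.linalg.svd(P-c);L=2*s[0]/np.sqrt(len(P))
    return c-v[0]*L*.85,c+v[0]*L*.85
def mk(tcp,lean,psi):
    p=np.radians(psi);l=np.radians(lean)
    x=np.array([np.sin(l)*np.cos(p),np.sin(l)*np.sin(p),-np.cos(l)]);y=np.array([-np.sin(p),np.cos(p),0]);T=np.eye(4)
    T[:3,0],T[:3,1],T[:3,2],T[:3,3]=x,y,np.cross(x,y),tcp;return T
for f,T,z,axis in(('w5.png',mk((480.627,-129.243,262.2),20.1,-44.95),131,(518.3,-166.5)),('w6.png',mk((468.98,-146.9,262.55),20.1,-21.74),131.4,0),('w7.png',mk((484.16,-125.57,256.2),20.1,-50.3),124.9,0),('w8.png',mk((481.9,-205.9,255.8),20.06,47.8),124.9,0),('w9.png',mk((484.54,-124.04,254.3),20.03,-51.6),123.2,0),('w10.png',mk((484.36,-123.77,252.6),20.03,-51.8),121.5,0),('w11.png',mk((481.6,-205.6,252.3),20.08,47.4),121.5,0)):
    a,b=line(f,(205,310,265,330))
    A,B=wray(T,a,z),wray(T,b,z)
    c=np.array([518.0,-166.5])
    if np.hypot(*(A[:2]-c))>np.hypot(*(B[:2]-c)):A,B=B,A
    d=B-A;print(f,a,b,A[:2],B[:2],'pointer deg',np.degrees(np.arctan2(d[1],d[0])))
```

```text
w5.png [259.90096631 300.05922145] [286.91831079 314.74800746] [ 520.55481289 -165.55181907] [ 535.05609137 -164.44625047] pointer deg 4.359761250208335
w6.png [259.97483692 300.0674498 ] [286.49721277 314.64062473] [ 519.93856674 -164.48592097] [ 532.67505681 -157.91936872] pointer deg 27.274274165949844
w7.png [259.43508331 299.96100124] [286.2740076 314.8753624] [ 520.4367795  -165.61440755] [ 535.03199918 -166.02697929] pointer deg -1.6191826285542077
w8.png [253.04568323 303.71195928] [224.95431677 317.44527342] [ 519.38932443 -164.79365455] [ 533.92025466 -165.86660729] pointer deg -4.223012578104402
w9.png [252.01672592 303.03188704] [223.93389136 317.46194012] [ 518.49277873 -167.78405003] [ 515.30876714 -182.32306808] pointer deg -102.35263093484947
w10.png [236.89182507 280.529219  ] [254.4718113  298.22402776] [ 517.08491444 -164.69999919] [ 505.67586118 -160.60496985] pointer deg 160.25551339374204
w11.png [297.69310239 292.13841872] [261.14023095 300.39491461] [ 515.62299633 -164.1907407 ] [ 502.12626157 -158.51310621] pointer deg 157.18510331841574
```

The pointer reads about 158° now and about 67° at the drop, so roughly 91–93° remains. The last stroke is 97°, to be sure of a full turn from the drop.

>>> apply_moves:
  rows:
    - [0,0,0,0,0,0,0.8]
    - [0,0,0,0,0,0,0.8]
    - [0,0,0,0,0,0,0.8]
    - [0,0,0,0,0,0,0.8]
    - [0,0,0,0,0,0,0.8]

```text
time_s: 29.02
eef_pos: [481.6, -205.2, 252.4]
ee_rot: [0.751, -0.228, 0.526, 0.327]
force: [-1.6, -2.1, -0.8]
opening: 40.0
```

>>> apply_moves:
  rows:
    - [-0.167,0.175,-0.005,0,0,-0.812,0.8]
    - [-0.146,0.192,-0.004,0,0,-0.812,0.8]
    - [-0.124,0.208,-0.005,0,0,-0.812,0.8]
    - [-0.099,0.22,-0.004,0,0,-0.812,0.8]
    - [-0.074,0.23,-0.005,0,0,-0.812,0.8]

```text
time_s: 29.65
eef_pos: [466.1, -179.4, 251.8]
ee_rot: [0.813, -0.07, 0.569, 0.102]
force: [-1.4, -1.5, -0.9]
opening: 40.2
```

>>> apply_moves:
  rows:
    - [-0.047,0.237,-0.004,0,0,-0.812,0.8]
    - [-0.02,0.241,-0.005,0,0,-0.812,0.8]
    - [0.007,0.242,-0.004,0,0,-0.812,0.8]
    - [0.035,0.239,-0.005,0,0,-0.812,0.8]
    - [0.062,0.234,-0.004,0,0,-0.812,0.8]

```text
time_s: 30.28
eef_pos: [467.0, -149.5, 251.3]
ee_rot: [0.809, 0.091, 0.566, -0.129]
force: [-2.7, -1.1, 0.9]
opening: 40.3
```

>>> apply_moves:
  rows:
    - [0.088,0.225,-0.005,0,0,-0.812,0.8]
    - [0.113,0.214,-0.004,0,0,-0.812,0.8]
    - [0.136,0.2,-0.005,0,0,-0.812,0.8]
    - [0.158,0.183,-0.004,0,0,-0.812,0.8]
    - [0.178,0.164,-0.005,0,0,-0.812,0.8]

```text
time_s: 30.9
eef_pos: [483.8, -124.7, 250.7]
ee_rot: [0.741, 0.246, 0.518, -0.35]
force: [-2.2, 0.2, 2.4]
opening: 40.3
```

>>> apply_moves:
  rows:
    - [0,0,0,0,0,0,0.8]
    - [0,0,0,0,0,0,0.8]
    - [0,0,0,0,0,0,0.8]
    - [0,0,0,0,0,0,0.8]
    - [0,0,0,0,0,0,0.8]

```text
time_s: 31.52
eef_pos: [483.7, -125.0, 250.5]
ee_rot: [0.741, 0.245, 0.519, -0.348]
force: [-4.3, 1.9, 4.7]
opening: 40.0
```

Run:
```python
from h import *
o,T=rep()
im=snap('wrist','w12.png')[:,:,::-1].astype(int);snap('side','s12.png');snap('top','t12.png')
b,g,r=im[...,0],im[...,1],im[...,2]
m=(r>190)&(g>70)&(g<180)&(b<110);m[:265]=0;m[330:]=0;m[:,:205]=0;m[:,310:]=0
ys,xs=np.nonzero(m);P=np.c_[xs,ys].astype(float);c=P.mean(0);u,s,v=np.linalg.svd(P-c);L=2*s[0]/np.sqrt(len(P))
A,B=wray(T,c-v[0]*L,119.9),wray(T,c+v[0]*L,119.9)
print(A,B,np.degrees(np.arctan2(*(B-A)[[1,0]])))
```

```text
t 31.525 q [-0.347  0.29  -0.666  0.31  -0.173  0.506] tcp [ 483.674 -125.008  250.545] grasp [ 517.63  -165.634  104.869]
lean 19.974318987658155 leandir psi -50.110247307085295 jaw psi -50.363211767507494 jawz 0.0016047034336390542 F [-4.253  1.904  4.663] M [ 0.366  1.035 -0.222] op 40.00538014768903
[ 525.002 -151.453  119.9  ] [ 517.259 -165.597  119.9  ] -118.6995545558137
```

View pics/w12.png

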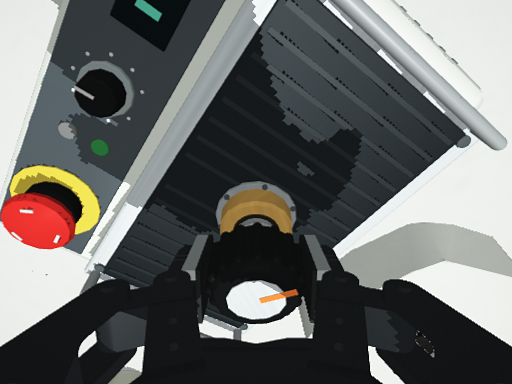

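View pics/s12.png

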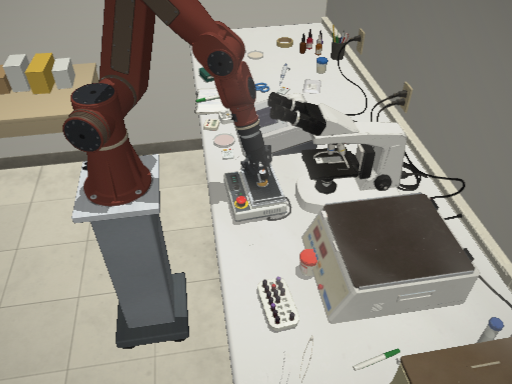

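Run:
```python
from workcell import robot
print(robot.close_job())
```

```text
the job is handed in; nothing more can be done
None
```

The stop is latched, the bolt is one full turn into its thread, and the gripper is still holding the knob. I handed the job in at about 31.7 s of the 67 s allowed.

- **Stop:** I pressed it first. It went solid after about 6.4 mm at 34 N and looked down in the later pictures.
- **Finding the thread:** I turned the knob back in small steps. After about 63° (1.10 rad) the upward push on the hand vanished. Followed down by hand, the bolt sank about 5.5 mm and seated. I checked every 8°, so the drop itself came somewhere in the last 8° of that turn.
- **Forward turn:** I made four gripped strokes with the hand following the thread down, about 364° in all. Measured from the drop itself, that is between 356° and 364°.
- **Last checks:**
    - The pointer is at about 61°, against about 67° (worked out from the gripper's turn) when the bolt seated. That means one turn plus roughly 4–6°.
    - The grip is on the knob at 40 mm opening and 30 N, with only a few newtons on the wrist.
    - The wrist forces showed no bump, and the side view shows the tubes and dish undisturbed. The tool leaned back 20° to clear the microscope eyepieces.
- **Disagreements:**
    - The hand came down 6.8 mm over the turn where 6.1 mm was expected. I put this down to the hand gripping slightly lower at each regrip; the bolt's own height was not measured separately.
    - Early on, the cameras disagreed by about 4 mm on the knob's position and up to about 8 mm on the stop's. Both grasp and press came out centred.

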